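Unstack the kit into its nests

ROBOT

A 6-joint arm with a two-finger parallel gripper is mounted at the origin on a cart in front of the work surface, level with it; the furniture and walls round the work are solid. World frame = base frame: x ahead of the robot, y to its left, z up, the work surface at z = 0. Lengths are in m, angles in rad, forces in N, time in s.
With the tool pointing down it reaches from about 0.375 to 0.9 m from the base axis. Payload 3.1 kg.
Tool frame: the origin (TCP) lies between the finger pads; the fingertips stand manip.nose_length ahead of it and the grasp point (between the pads) lies 5 mm behind it (manip.nose_length is the distance from the TCP to the fingertips, in m); z points along the fingers, y is the line along which they close (so a half turn about z gives the same grasp; the last joint's range is limited). The gripper opens to 85 mm and grips with 20 to 120 N. Pads are 22 mm wide; open, the fingers measure 114 mm over their backs; the gripper's body (76 mm by 85 mm) begins 54 mm behind the grasp point. The pads swing forward as they close: fully open they stand 13 mm farther back than shut.
Start: joints at [-1.383, 0.527, 1.433, -0, 1.181, -0.178], TCP at [0.224, -0.584, 0.245] pointing down, gripper open.
Joint ranges: [-3.08, 3.08], [-0.75, 2.2], [0.22, 2.44], [-1.43, 4.57], [0, 2.65], [-2.85, 2.85]. Speed limits (rad/s): [2.79, 2.79, 3.14, 3.14, 3.14, 3.14].

INTERFACE

Orientations are given as a unit quaternion [x, y, z, w].
In Python, from station import monitor, eyes, job, manip gives the robot as it stands.
- The arm moves only by the shell command python3 -m pendant 'ROWS' [FORCE]. ROWS is JSON, a list that holds one entry, the list of rows, each a list of 7 numbers: the shift along the tool's x, y, z as a fraction of full scale, then the turn, a rotation vector about the tool's x, y, z as a fraction of full scale, then the opening, from 0 (shut) to 1 (fully open). A call has 1 to 20 rows; each row shifts and turns the commanded pose from where the row before left it, along the tool's axes as they then stand; what a row does not reach is not made up. Full scale, the value 1, is 800 mm for a shift and 0.12 rad for a turn. A row lasts 1/10 s, in which the tool goes at most 50 mm and 8.59 degrees, less where a joint would pass 70% of its speed; a pose out of reach is approached as far as the arm can. A call with a number of a shift or a turn outside -1 to 1 is refused whole. A call with a gripper value outside its range is refused whole. The fingers move at their own pace and stop on an object; FORCE is the grip in N (left out, the last holds). Time passes only in rows, so rows that do not move let the fingers close. It gives the time, the measured TCP pose, the force, the opening and the grip force at its end, in the units of the state.
- monitor.sense(): the state, without advancing time (a new reading comes with each control period).
- eyes.snapshot(name): name is "side" or "top" or "wrist"; returns a dict with "pixels" (480x640x3 uint8, red, green, blue), "depth" (480x640 float32, m along the optical axis (not along the pixel's ray), 0 where there is no reading), "intrinsics" (3x3 intrinsics, pixels), "eye" and "attitude" of the camera in the world. Camera axes: x right, y down, z forward; pixel columns grow to the right and rows downward; lengths in m; the calibration is good to about 2 mm. A picture is of the moment at which its call begins.
- job.sign_off(): hands the job in; it is judged then, once.
The state is a dict: "t": time; "q": joint angles; "qd": joint speeds; "tau": joint torques, N m; "tcp_pos": TCP position; "tool_rot": TCP orientation; "force": force on the tool from outside, world axes, zero at the start; "ft_torque": the same for the moment, N m; "finger_gap": opening from 0.0 (shut) to 1.0 (fully open); "gripper_force": force on a finger pad.
Only numpy, scipy, OpenCV 4.12 (cv2) and the standard library are available. Lean on these libraries where they do the work, as an engineer would, in place of code of your own. Each camera call takes 0.05 s, during which the arm holds its last target. There are 200 camera calls.

TASK

The kit has been left in one stack on the bench. Take it apart from the top down, one piece at a time, and lay each piece flat in its own nest: the small bushing in the smallest round pocket, the wide bushing in the medium one, the black tape roll in the largest, and last the wooden gauge block in the oblong pocket. Do not shift the glue tube lying near by.

Things in the scene. Friction and masses are not known exactly. Their poses are not given: they have to be found in the camera images.
- small_bush: small cream-yellow turned bushing, at the start the top of the stack: an upright ring, outer diameter 28 mm, 22 mm high. Origin at the centre of its underside, z is its axis, up. At the start its underside is about 61 mm above the bench.
- wide_bush: low wide pale grey bushing, second from the top: outer diameter 38 mm, 16 mm high. Origin at the centre of its underside, z is its axis, up. At the start its underside is about 45 mm above the bench.
- tape_black: roll of black tape lying flat, third from the top, below the wide bushing: outer diameter 57 mm, 19 mm high. Origin at the centre of its underside, z is its axis, up. At the start its underside is about 26 mm above the bench.
- gauge_block: oblong hardwood block with a row of drilled holes in its top, the bottom of the stack, standing on the bench: 44 mm along its x, 90 mm along its y, 26 mm high. Origin at the centre of its underside; z up. Grasp it across the 44 mm (fingers closing along its x).
- nest_small: fixed grey plastic plate, 66 x 66 mm and 13 mm thick, with a round pocket of 44 mm diameter, 5 mm deep with a black rubber floor; small steel screw heads at its corners. Origin at the centre of the plate's underside on the bench top; the pocket is centred on it and its floor lies 8 mm above the origin, the rim 13 mm above. z is up. Place of the small bushing.
- nest_medium: fixed grey plastic plate, 76 x 76 mm and 13 mm thick, with a round pocket of 54 mm diameter, 5 mm deep with a black rubber floor; small steel screw heads at its corners. Origin at the centre of the plate's underside on the bench top; the pocket is centred on it and its floor lies 8 mm above the origin, the rim 13 mm above. z is up. Place of the wide bushing.
- nest_large: fixed grey plastic plate, 94 x 94 mm and 13 mm thick, with a round pocket of 74 mm diameter, 5 mm deep with a black rubber floor; small steel screw heads at its corners. Origin at the centre of the plate's underside on the bench top; the pocket is centred on it and its floor lies 8 mm above the origin, the rim 13 mm above. z is up. Place of the black tape roll.
- nest_oblong: fixed grey plastic plate, 80 (x) x 126 (y) mm and 13 mm thick, with an oblong pocket, 60 mm along its x and 106 mm along its y, 5 mm deep with a black rubber floor; small steel screw heads at its corners. Origin at the centre of the plate's underside on the bench top; the pocket is centred on it and its floor lies 8 mm above the origin, the rim 13 mm above. z is up. Place of the gauge block, its long side along the pocket's long side, either way round.
- glue_tube: red glue tube lying on the near part of the bench, 43 mm (x) x 146 mm (y), 29 mm high, loose; a bystander. Origin at the centre of its underside.

How it is judged:
On the way, in this order (a step that is already met when the one before it is completed fails the run):
1. the small bushing lies flat in the small round nest (horizontal distance between small_bush and nest_small below 0.012 m and z of small_bush in the frame of nest_small between 0.005 and 0.0105 m and angle between small_bush's own z axis and vertical below 0.08 rad), for 0.2 s.
2. the wide bushing lies flat in the medium round nest (horizontal distance between wide_bush and nest_medium below 0.012 m and z of wide_bush in the frame of nest_medium between 0.005 and 0.0105 m and angle between wide_bush's own z axis and vertical below 0.08 rad), for 0.2 s.
3. the black tape roll lies flat in the large round nest (horizontal distance between tape_black and nest_large below 0.012 m and z of tape_black in the frame of nest_large between 0.005 and 0.0105 m and angle between tape_black's own z axis and vertical below 0.08 rad), for 0.2 s.
4. the wooden gauge block lies flat in the oblong nest (horizontal distance between gauge_block and nest_oblong below 0.012 m and z of gauge_block in the frame of nest_oblong between 0.005 and 0.0105 m and angle between gauge_block's own z axis and vertical below 0.08 rad and angle between the y axis of gauge_block and the y axis of nest_oblong, either way round below 0.25 rad), for 0.2 s.
At the end, for the whole second after the job is handed in: All four pieces rest flat (0.08 rad) on the floors of their own pockets, centres within 12 mm: small bushing small, wide bushing medium, tape large round pocket, block oblong pocket, long sides parallel within 0.25 rad. Nested from the stack top down; glue tube not moved 30 mm (all of step 1 and all of step 2 and all of step 3 and all of step 4 and linear speed of each of small_bush, wide_bush, tape_black, gauge_block below 0.02 m/s); the robot touches nothing.
It fails at once if the glue tube is shifted by more than 30 mm (distance of glue_tube from where it was at the start of the episode above 0.03 m).
It also fails if it takes over 120 s, if anything falls off the work surface, if the arm or the gripper's body presses on something with over 40 N, if the wrist force passes 120 N, or if a joint passes its speed limit or range.

## Working session

There is one attempt and no reset: what is moved stays moved. The work goes in short steps, Python scripts to look and compute and a shell command to move; the robot and the scene stay as the last step left them, time stands still between calls to the robot, and variables do not carry over. Pictures are saved under pics/ and viewed, at most 17 in all, crops included, and the job is handed in when it is done.

```bash
ls; mkdir -p pics; python3 - <<'E'
from station import monitor, eyes, job, manip
import cv2
s=monitor.sense();print({k:s[k] for k in('t','tcp_pos','tool_rot','finger_gap','force')},manip.nose_length)
for n in("top","side"):
    d=eyes.snapshot(n);cv2.imwrite(f"pics/{n}0.png",d["pixels"][:,:,::-1]);print(n,d["intrinsics"],d["eye"],d["attitude"])
E
```

```text
pics
{'t': 0.0, 'tcp_pos': array([ 0.22346149, -0.58296719,  0.24434297]), 'tool_rot': array([ 9.83321671e-01,  1.81871782e-01,  9.68989445e-06, -1.07031144e-03]), 'finger_gap': 1.0012339483523431, 'force': array([ 0.63899629,  0.26351901, -0.75272099])} 0.014
top [[539.77199155   0.         330.83599127]
 [  0.         539.77199155 247.29133891]
 [  0.           0.           1.        ]] [0.43328833 0.15173384 1.01649638] [ 0.7153909  -0.69682574  0.03691336 -0.03587687]
side [[614.62735236   0.         312.20058788]
 [  0.         614.62735236 244.06915547]
 [  0.           0.           1.        ]] [ 0.5348267  -0.75093221  0.71563727] [ 8.90355784e-01  2.38920593e-02  5.35143259e-04 -4.54637724e-01]
```

View pics/top0.png

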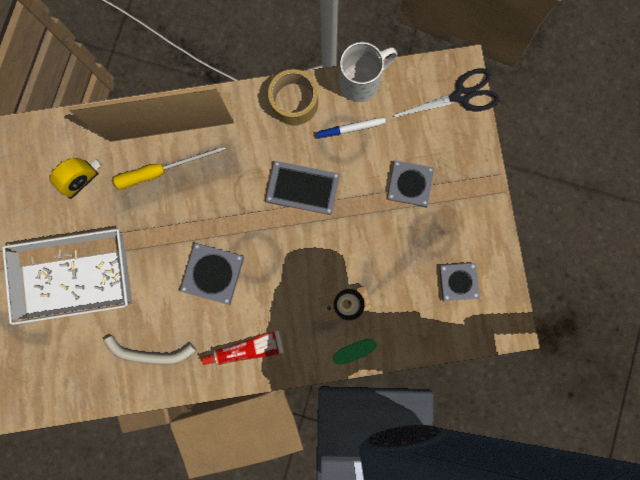

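View pics/side0.png

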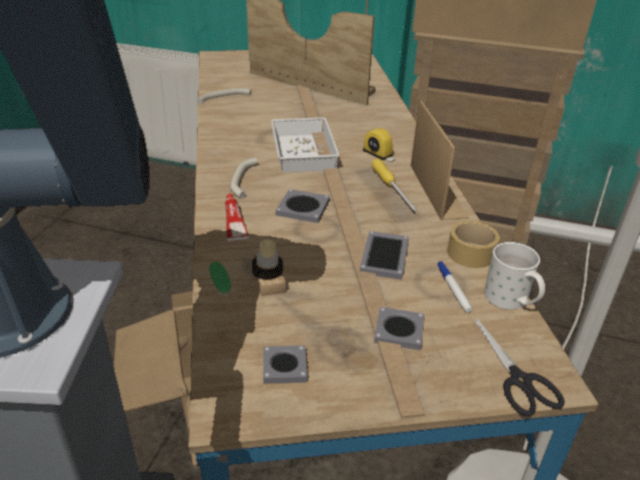

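Top view: the stack is at (349,304), nest_small at (460,282), nest_medium at (411,184), nest_large at (212,273), nest_oblong at (303,187) and the glue tube at (245,348). The side view shows the same layout, with the stack upright at (267,262).

```bash
cat > h.py <<'E'
from station import monitor, eyes, job, manip
import numpy as np, cv2
from scipy.spatial.transform import Rotation as R
def snap(n):
    d=eyes.snapshot(n); d["R"]=R.from_quat(d["attitude"]).as_matrix(); return d
def cloud(d):
    K=d["intrinsics"]; v,u=np.mgrid[:480,:640]; z=d["depth"]
    p=np.stack([(u-K[0,2])/K[0,0]*z,(v-K[1,2])/K[1,1]*z,z],-1)
    return p@d["R"].T+d["eye"]
def ray(d,uv,h):
    uv=np.atleast_2d(np.asarray(uv,float)); r=np.c_[uv,np.ones(len(uv))]@np.linalg.inv(d["intrinsics"]).T@d["R"].T
    return d["eye"]+r*((h-d["eye"][2])/r[:,2])[:,None]
def rect(xy):
    c,s,a=cv2.minAreaRect(xy.astype(np.float32)*1000)   # mm
    return np.round(c,1),np.round(s,1),round(a,1)
E
python3 - <<'E'
from h import *
d=snap("top");P=cloud(d);im=d["pixels"].astype(int);hsv=cv2.cvtColor(d["pixels"],cv2.COLOR_RGB2HSV)
v,u=np.mgrid[:480,:640]
for n,(cu,cv_),r in(("small",(460,282),28),("medium",(411,184),33),("large",(212,273),42),("oblong",(303,187),46)):
    m=((abs(u-cu)<r)&(abs(v-cv_)<r)&(im[...,0]-im[...,2]<25)).astype(np.uint8)   # bench is brown, plate+floor grey/black
    m=cv2.morphologyEx(m,cv2.MORPH_OPEN,np.ones((3,3)))
    c=max(cv2.findContours(m,0,2)[0],key=cv2.contourArea)[:,0]
    k=np.zeros((480,640),np.uint8);cv2.drawContours(k,[c],-1,1,-1)
    print(n,rect(ray(d,c,.013)[:,:2]),"depth z med",np.percentile(P[k>0][:,2],[10,50,90]).round(4))
near=(abs(u-349)<45)&(abs(v-304)<45)&(d["depth"]>0)
Z=P[...,2]
for lo,hi in((.015,.032),(.038,.05),(.055,.067),(.075,.095)):
    q=P[near&(Z>lo)&(Z<hi)]
    if len(q)>5:print(lo,hi,len(q),q.mean(0).round(4),rect(q[:,:2]))
g=(abs(u-245)<50)&(abs(v-348)<25)&(Z>.008)&(Z<.06);print("glue",rect(P[g][:,:2]))
cv2.imwrite("pics/a.png",cv2.resize(np.clip(d["pixels"][254:354,299:399,::-1].astype(int)*2,0,255).astype(np.uint8),None,fx=5,fy=5,interpolation=2))
d=snap("side");P=cloud(d);Z=P[...,2]
near=(abs(u-268)<40)&(abs(v-262)<45)&(d["depth"]>0)
for lo,hi in((.010,.022),(.023,.029),(.03,.043),(.063,.08),(.081,.095)):
    q=P[near&(Z>lo)&(Z<hi)]
    if len(q)>5:print("side",lo,hi,len(q),q.mean(0).round(4),rect(q[:,:2]))
cv2.imwrite("pics/b.png",cv2.resize(np.clip(d["pixels"][222:312,222:312,::-1].astype(int)*2,0,255).astype(np.uint8),None,fx=6,fy=6,interpolation=2))
d=snap("wrist");cv2.imwrite("pics/w.png",d["pixels"][:,:,::-1]);print(d["eye"],d["intrinsics"][0],d["R"])
E
```

```text
small (array([480.3, -87. ]), array([68.3, 69.7]), 6.0) depth z med [0.0066 0.0118 0.0152]
medium (array([662.8,   5.5]), array([78.3, 77.9]), 80.7) depth z med [0.0076 0.0118 0.0151]
large (array([483.4, 372.1]), array([98. , 95.4]), 76.1) depth z med [0.0074 0.0116 0.0155]
oblong (array([649.5, 208.8]), array([127.6,  81.4]), 80.1) depth z med [0.0072 0.0105 0.0148]
0.015 0.032 818 [0.4112 0.1204 0.0255] (array([399.6, 114.7]), array([113.9,  90. ]), 16.5)
0.038 0.05 409 [0.4321 0.1152 0.0449] (array([432.1, 117.7]), array([54.3, 55.7]), 46.4)
0.055 0.067 156 [0.4311 0.1188 0.0609] (array([431.6, 120.5]), array([36. , 36.1]), 46.2)
0.075 0.095 144 [0.4326 0.1224 0.0828] (array([432.5, 122.1]), array([27.4, 26. ]), 2.0)
glue (array([337.4, 313.8]), array([ 39.9, 135.1]), 19.0)
side 0.01 0.022 252 [0.4069 0.1489 0.0151] (array([402. , 186.7]), array([ 98.9, 237. ]), 8.7)
side 0.023 0.029 200 [0.441  0.0908 0.0253] (array([427.5, 115.8]), array([47.7, 96.2]), 31.2)
side 0.03 0.043 287 [0.4349 0.0989 0.0387] (array([434.1, 108.9]), array([54.8, 48.5]), 11.2)
side 0.063 0.08 179 [0.4344 0.1141 0.0728] (array([434.4, 119.2]), array([29.1, 28. ]), 55.2)
side 0.081 0.095 40 [0.4332 0.1181 0.0818] (array([433.2, 117.8]), array([22.7, 28.2]), 27.0)
[ 0.28752219 -0.5582417   0.37460126] [344.85417115   0.         317.75423647] [[ 0.35801095 -0.89899268 -0.25227033]
 [-0.9337137  -0.34545432 -0.09402146]
 [-0.00262327  0.26920898 -0.96307821]]
```

View pics/a.png

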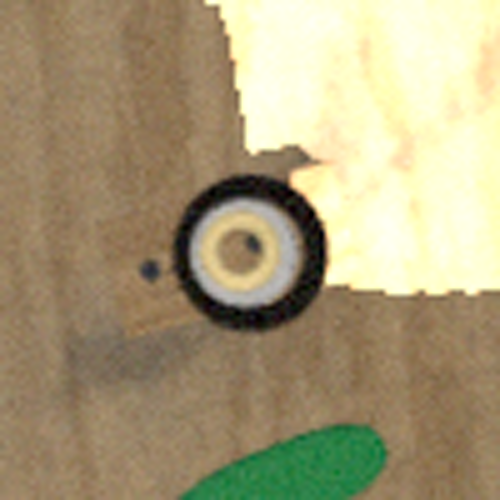

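View pics/b.png

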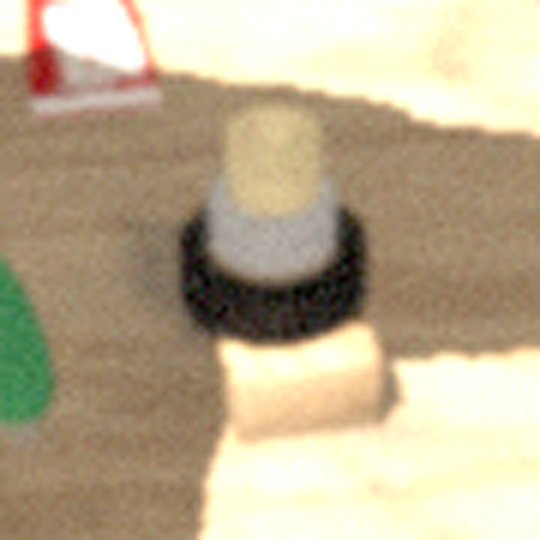

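Stack axis, from the top and side crops: small bushing ≈(0.432,0.122), wide bushing ≈(0.432,0.120), tape ≈(0.432,0.118). Plate sizes and heights match the given ones. In the top crop, the block's long axis runs roughly along y with a tilt. I'll turn the tool so it closes along world x, then travel to the stack.

```bash
cat >> h.py <<'E'
def go(x,y,z,yaw=None):
    """print the shift (full-scale fractions, total) from the measured TCP to a target"""
    s=monitor.sense(); Rt=R.from_quat(s["tool_rot"]).as_matrix()
    d=Rt.T@(np.array([x,y,z])-s["tcp_pos"])
    print("pos",s["tcp_pos"].round(4),"yaw",np.degrees(np.arctan2(Rt[1,0],Rt[0,0])).round(2),"t",round(s["t"],1),"gap",round(s["finger_gap"],3),
     "F",np.round(s["force"],1),"total/0.8:",(d/.8).round(4),"minrows",np.linalg.norm(d)/.05)
E
python3 -m pendant '[[[0,0,0,0,0,-1,1],[0,0,0,0,0,-1,1],[0,0,0,0,0,-1,1],[0,0,0,0,0,-1,1],[0,0,0,0,0,-1,1],[0,0,0,0,0,-1,1],[0,0,0,0,0,-1,1],[0,0,0,0,0,-1,1],[0,0,0,0,0,-1,1],[0,0,0,0,0,-1,1],[0,0,0,0,0,0,1]]]' 40
python3 -c "
from h import *
go(.45,-.2,.2);go(.4325,.122,.145)"
```

```text
t: 1.35
tcp_pos: [0.2236, -0.5835, 0.2452]
tool_rot: [0.709, 0.705, 0.0, -0.0]
force: [0.2, 0.3, 0.6]
finger_gap: 1.002
gripper_force: 0.0
pos [ 0.2236 -0.5835  0.2452] yaw 89.7 t 1.4 gap 1.002 F [0.2 0.3 0.6] total/0.8: [0.4809 0.2805 0.0566] minrows 8.95316801166938
pos [ 0.2236 -0.5835  0.2452] yaw 89.7 t 1.4 gap 1.002 F [0.2 0.3 0.6] total/0.8: [0.8832 0.2566 0.1255] minrows 14.851745714726338
```

```bash
python3 -m pendant '[[[0.048,0.028,0.0057,0,0,0,1],[0.048,0.028,0.0057,0,0,0,1],[0.048,0.028,0.0057,0,0,0,1],[0.048,0.028,0.0057,0,0,0,1],[0.048,0.028,0.0057,0,0,0,1],[0.048,0.028,0.0057,0,0,0,1],[0.048,0.028,0.0057,0,0,0,1],[0.048,0.028,0.0057,0,0,0,1],[0.048,0.028,0.0057,0,0,0,1],[0.048,0.028,0.0057,0,0,0,1],[0.05,-0.003,0.0086,0,0,0,1],[0.05,-0.003,0.0086,0,0,0,1],[0.05,-0.003,0.0086,0,0,0,1],[0.05,-0.003,0.0086,0,0,0,1],[0.05,-0.003,0.0086,0,0,0,1],[0.05,-0.003,0.0086,0,0,0,1],[0.05,-0.003,0.0086,0,0,0,1],[0.05,-0.003,0.0086,0,0,0,1],[0,0,0,0,0,0,1],[0,0,0,0,0,0,1]]]'
python3 - <<'E'
from h import *
go(.4325,.122,.081)
d=snap("wrist");P=cloud(d);Z=P[...,2]
near=(abs(P[...,0]-.432)<.04)&(abs(P[...,1]-.12)<.04)
for lo,hi in((.038,.05),(.055,.067),(.076,.092)):
    q=P[near&(Z>lo)&(Z<hi)]
    if len(q)>5:print(lo,hi,len(q),q.mean(0).round(4),rect(q[:,:2]))
hsv=cv2.cvtColor(d["pixels"],cv2.COLOR_RGB2HSV)
cv2.imwrite("pics/w1.png",d["pixels"][:,:,::-1])
E
```

```text
t: 3.35
tcp_pos: [0.4318, 0.1201, 0.1446]
tool_rot: [0.708, 0.706, -0.0, 0.0]
force: [1.0, 0.8, -1.0]
finger_gap: 1.0
gripper_force: 0.0
pos [0.4318 0.1201 0.1446] yaw 89.78 t 3.4 gap 1.0 F [ 1.   0.8 -1. ] total/0.8: [0.0024 0.0008 0.0795] minrows 1.2731402080791134
0.038 0.05 2209 [0.4324 0.1226 0.0452] (array([432.3, 118.2]), array([56.2, 56. ]), 51.1)
0.055 0.067 857 [0.4312 0.1293 0.0614] (array([431.7, 124.6]), array([37.7, 31.5]), 7.4)
0.076 0.092 1392 [0.4329 0.1241 0.0827] (array([432.9, 123.4]), array([27.7, 27.8]), 18.9)
```

View pics/w1.png

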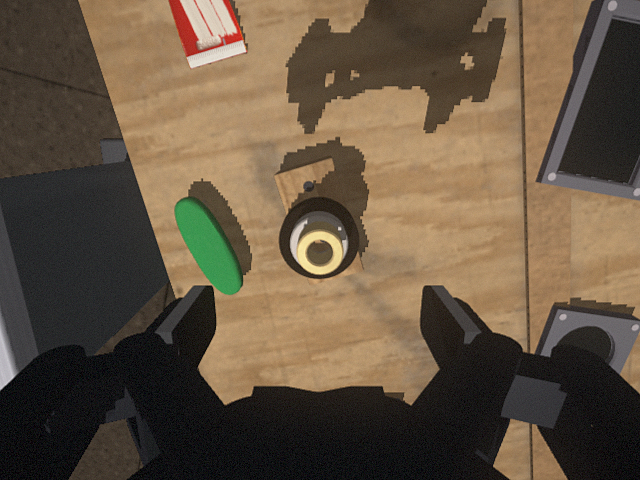

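The wrist view shows the bushing centred between the fingers at (320,250), and the block end edge from (277,175) to (333,158), so the block is turned about 17°. Descend and grip.

```bash
python3 -m pendant '[[[0.0034,0.001,0.02,0,0,0,1],[0,0,0.02,0,0,0,1],[0,0,0.02,0,0,0,1],[0,0,0.0195,0,0,0,1],[0,0,0,0,0,0,0.6],[0,0,0,0,0,0,0.6],[0,0,0,0,0,0,0.6],[0,0,0,0,0,0,0.2],[0,0,0,0,0,0,0.2],[0,0,0,0,0,0,0.2],[0,0,0,0,0,0,0.2],[0,0,0,0,0,0,0.2],[0,0,0,0,0,0,0.2]]]' 35
python3 - <<'E'
from h import *
go(.4325,.122,.081)
d=snap("side");cv2.imwrite("pics/s1.png",cv2.resize(np.clip(d["pixels"][180:300,200:360,::-1].astype(int)*2,0,255).astype(np.uint8),None,fx=5,fy=5))
E
```

```text
t: 4.7
tcp_pos: [0.433, 0.122, 0.0819]
tool_rot: [0.709, 0.706, 0.0, 0.001]
force: [0.2, -1.1, 6.1]
finger_gap: 0.31
gripper_force: 34.1
pos [0.433  0.122  0.0819] yaw 89.75 t 4.7 gap 0.31 F [ 0.2 -1.1  6.1] total/0.8: [-0.     -0.0006  0.0011] minrows 0.019994820813273816
```

View pics/s1.png

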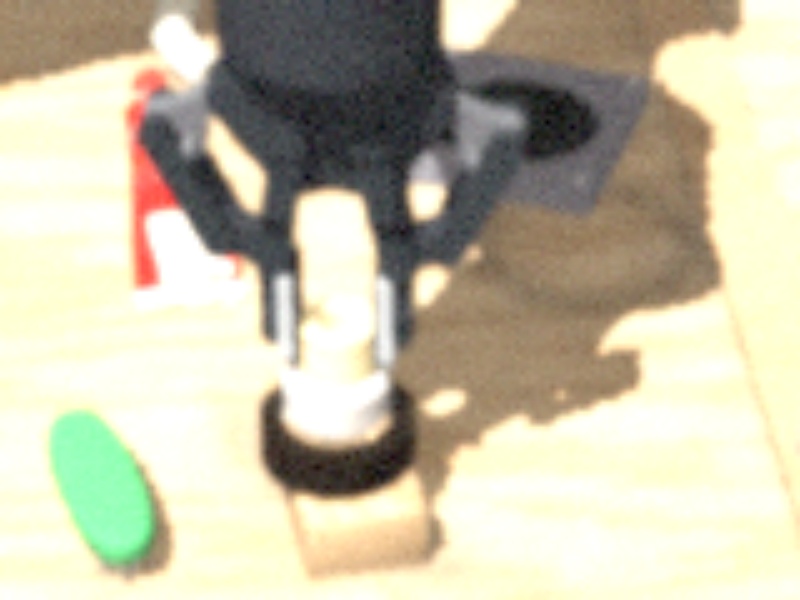

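The grip is in place at (340,340): the pads hold the small bushing and the tips are clear of the wide one. Lift and carry it to nest_small.

```bash
python3 -m pendant '[[[0,0,-0.005,0,0,0,0.2],[0,0,-0.01,0,0,0,0.2],[0,0,-0.02,0,0,0,0.2],[0,0,-0.03,0,0,0,0.2],[0,0,-0.03,0,0,0,0.2],[0,0,0,0,0,0,0.2]]]'
python3 -c "
from h import *
go(.4803,-.088,.08)
d=snap('side');cv2.imwrite('pics/s2.png',d['pixels'][120:420,150:550,::-1])"
```

```text
t: 5.35
tcp_pos: [0.4346, 0.1223, 0.1599]
tool_rot: [0.709, 0.705, 0.002, 0.002]
force: [0.4, -0.4, -0.3]
finger_gap: 0.314
gripper_force: 34.6
pos [0.4346 0.1223 0.1599] yaw 89.73 t 5.3 gap 0.314 F [ 0.4 -0.4 -0.3] total/0.8: [-0.2627  0.0577  0.1002] minrows 4.592284007666733
```

View pics/s2.png

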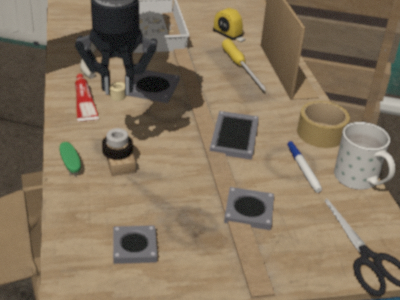

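The bushing is held and the rest of the stack is undisturbed at (118,145) in the crop.

```bash
python3 -m pendant '[[[-0.02,0.005,0,0,0,0,0.2],[-0.04,0.0085,0,0,0,0,0.2],[-0.04,0.0085,0,0,0,0,0.2],[-0.04,0.0085,0,0,0,0,0.2],[-0.04,0.009,0.01,0,0,0,0.2],[-0.04,0.009,0.02,0,0,0,0.2],[-0.0427,0.0092,0.03,0,0,0,0.2],[0,0,0.03,0,0,0,0.2],[0,0,0.01,0,0,0,0.2],[0,0,0,0,0,0,0.2],[0,0,0,0,0,0,0.2]]]'
python3 - <<'E'
from h import *
go(.4803,-.088,.0305)
d=snap("wrist");P=cloud(d);Z=P[...,2];cv2.imwrite("pics/w2.png",d["pixels"][:,:,::-1])
q=P[(abs(P[...,0]-.48)<.025)&(abs(P[...,1]+.087)<.03)&(Z>.04)&(Z<.1)]
for z in np.arange(.04,.1,.004):print(round(z,3),((q[:,2]>z)&(q[:,2]<z+.004)).sum(),end='; ')
E
```

```text
t: 6.5
tcp_pos: [0.4774, -0.0875, 0.0771]
tool_rot: [0.708, 0.706, -0.0, -0.0]
force: [-0.1, -0.5, -0.8]
finger_gap: 0.311
gripper_force: 34.6
pos [ 0.4774 -0.0875  0.0771] yaw 89.78 t 6.5 gap 0.311 F [-0.1 -0.5 -0.8] total/0.8: [-0.0006  0.0037  0.0583] minrows 0.9345362566049354
0.04 0; 0.044 0; 0.048 0; 0.052 2; 0.056 178; 0.06 291; 0.064 337; 0.068 504; 0.072 614; 0.076 2624; 0.08 351; 0.084 363; 0.088 388; 0.092 385; 0.096 341;
```

View pics/w2.png

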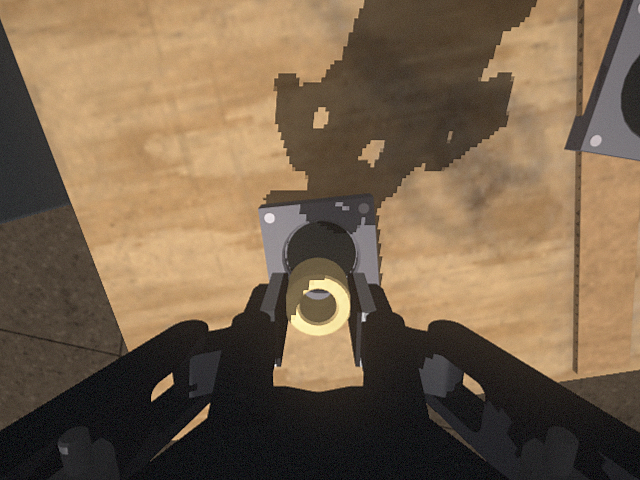

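The bushing is upright with its top at ≈0.078, so its underside is 21 mm below the TCP, as expected. The pocket is seen at (320,250). Lower and release.

```bash
python3 -m pendant '[[[-0.0003,0.0037,0.015,0,0,0,0.2],[0,0,0.02,0,0,0,0.2],[0,0,0.015,0,0,0,0.2],[0,0,0.0083,0,0,0,0.2],[0,0,0,0,0,0,0.2],[0,0,0,0,0,0,0.2]]]'
python3 -c "
from h import *
go(.4803,-.088,.029)"
python3 -m pendant '[[[0,0,0,0,0,0,0.45],[0,0,0,0,0,0,0.6],[0,0,0,0,0,0,0.7],[0,0,0,0,0,0,0.7],[0,0,-0.02,0,0,0,0.8],[0,0,-0.04,0,0,0,1],[0,0,-0.06,0,0,0,1],[0,0,-0.06,0,0,0,1],[0,0,0,0,0,0,1]]]'
python3 - <<'E'
from h import *
go(.4317,.1205,.16)
d=snap("wrist");P=cloud(d);Z=P[...,2]
q=P[(abs(P[...,0]-.48)<.022)&(abs(P[...,1]+.087)<.022)&(Z>.02)&(Z<.05)]
print(np.percentile(q[:,2],[10,50,90]));q=q[q[:,2]>.026];print(rect(q[:,:2]))
E
```

```text
t: 7.15
tcp_pos: [0.4808, -0.0885, 0.0303]
tool_rot: [0.709, 0.705, 0.0, -0.0]
force: [1.1, -0.4, -1.1]
finger_gap: 0.306
gripper_force: 35.3
pos [ 0.4808 -0.0885  0.0303] yaw 89.73 t 7.2 gap 0.306 F [ 1.1 -0.4 -1.1] total/0.8: [ 0.0006 -0.0007  0.0016] minrows 0.029702662933706506
t: 8.05
tcp_pos: [0.4845, -0.09, 0.1801]
tool_rot: [0.709, 0.705, 0.003, 0.006]
force: [1.1, -0.5, -0.9]
finger_gap: 0.999
gripper_force: 0.0
pos [ 0.4845 -0.09    0.1801] yaw 89.73 t 8.1 gap 0.999 F [ 1.1 -0.5 -0.9] total/0.8: [ 0.2629 -0.0675  0.0229] minrows 4.358670852682656
[0.02548377 0.0307811  0.03177946]
(array([480.9, -87.1]), array([28.1, 26.7]), 89.6)
```

The small bushing is nested: centre (0.4809,-0.0871), top about 0.030. Next is the wide bushing.

```bash
python3 -m pendant '[[[0.02,-0.005,0,0,0,0,1],[0.045,-0.011,0,0,0,0,1],[0.045,-0.011,0,0,0,0,1],[0.045,-0.011,0.004,0,0,0,1],[0.045,-0.012,0.01,0,0,0,1],[0.045,-0.012,0.015,0,0,0,1],[0.0179,-0.0055,0.02,0,0,0,1],[0,0,0,0,0,0,1],[0,0,0,0,0,0,1]]]'
python3 - <<'E'
from h import *
d=snap("wrist");P=cloud(d);Z=P[...,2]
near=(abs(P[...,0]-.432)<.04)&(abs(P[...,1]-.12)<.04)
for lo,hi in((.038,.05),(.055,.067)):
    q=P[near&(Z>lo)&(Z<hi)]; print(len(q),q.mean(0).round(4),rect(q[:,:2]))
go(.4317,.1205,.066)
E
```

```text
t: 9.0
tcp_pos: [0.4262, 0.1225, 0.1339]
tool_rot: [0.708, 0.706, -0.002, -0.001]
force: [0.3, 0.1, 0.6]
finger_gap: 0.998
gripper_force: 0.0
2548 [0.4321 0.1216 0.0453] (array([432.3, 118.2]), array([55.9, 55.9]), 60.0)
2136 [0.4323 0.1222 0.061 ] (array([432.2, 121.4]), array([37.9, 37.7]), 68.7)
pos [0.4272 0.1219 0.1345] yaw 89.73 t 9.1 gap 1.003 F [0.6 0.3 0.1] total/0.8: [-0.0018  0.0058  0.0857] minrows 1.3739802707874373
```

```bash
python3 -m pendant '[[[-0.001,0.0062,0.02,0,0,0,1],[0,0,0.025,0,0,0,1],[0,0,0.025,0,0,0,1],[0,0,0.0157,0,0,0,1],[0,0,0,0,0,0,0.7],[0,0,0,0,0,0,0.6],[0,0,0,0,0,0,0.3],[0,0,0,0,0,0,0.3],[0,0,0,0,0,0,0.3],[0,0,0,0,0,0,0.3],[0,0,0,0,0,0,0.3]]]'
python3 -m pendant '[[[0,0,-0.005,0,0,0,0.3],[0,0,-0.01,0,0,0,0.3],[0,0,-0.02,0,0,0,0.3],[0,0,-0.03,0,0,0,0.3],[0,0,-0.03,0,0,0,0.3],[0,0,0,0,0,0,0.3],[0,0,0,0,0,0,0.3]]]'
python3 - <<'E'
from h import *
d=snap("wrist");P=cloud(d);Z=P[...,2]
near=(abs(P[...,0]-.432)<.04)&(abs(P[...,1]-.12)<.04)
for lo,hi in((.038,.05),(.13,.145)):
    q=P[near&(Z>lo)&(Z<hi)]; print(len(q),len(q)and(q.mean(0).round(4),rect(q[:,:2])))
go(.6628,.005,.075)
E
```

```text
t: 10.15
tcp_pos: [0.4334, 0.121, 0.0677]
tool_rot: [0.709, 0.705, 0.001, 0.001]
force: [-0.0, -2.6, 5.9]
finger_gap: 0.419
gripper_force: 34.6
t: 10.85
tcp_pos: [0.4329, 0.1213, 0.1432]
tool_rot: [0.709, 0.705, 0.001, 0.0]
force: [-0.6, -0.3, -0.4]
finger_gap: 0.419
gripper_force: 35.2
2369 (array([0.4322, 0.1278, 0.0451]), (array([433. , 118.8]), array([54.4, 56.2]), 53.0))
5066 (array([0.4329, 0.1238, 0.1368]), (array([431.1, 126.5]), array([43.9, 50.7]), 53.3))
pos [0.4323 0.1212 0.1425] yaw 89.72 t 10.9 gap 0.414 F [-0.8  0.  -1. ] total/0.8: [-0.1439  0.2889  0.0842] minrows 5.336703745492775
```

```bash
python3 -m pendant '[[[-0.01,0.02,0,0,0,0,0.3],[-0.02,0.04,0,0,0,0,0.3],[-0.025,0.05,0,0,0,0,0.3],[-0.025,0.05,0,0,0,0,0.3],[-0.025,0.05,0,0,0,0,0.3],[-0.02,0.04,0.01,0,0,0,0.3],[-0.0189,0.0389,0.02,0,0,0,0.3],[0,0,0.03,0,0,0,0.3],[0,0,0.024,0,0,0,0.3],[0,0,0,0,0,0,0.3],[0,0,0,0,0,0,0.3]]]'
python3 - <<'E'
from h import *
go(.6628,.005,.031)
d=snap("wrist");P=cloud(d);Z=P[...,2]
near=(abs(P[...,0]-.663)<.03)&(abs(P[...,1]-.005)<.03)
q=P[near&(Z>.055)&(Z<.08)];h,e=np.histogram(q[:,2],np.arange(.055,.081,.002));print(h,e.round(3))
cv2.imwrite("pics/w3.png",d["pixels"][:,:,::-1])
E
```

```text
t: 12.0
tcp_pos: [0.6622, 0.0051, 0.0738]
tool_rot: [0.709, 0.705, -0.001, -0.001]
force: [0.8, 0.0, -1.0]
finger_gap: 0.421
gripper_force: 35.3
pos [0.6622 0.0051 0.0738] yaw 89.71 t 12.0 gap 0.421 F [ 0.8  0.  -1. ] total/0.8: [-0.0002  0.0009  0.0535] minrows 0.8565846106846287
[ 185  209  207  212  244 1363 2634  149  172  153  187  180] [0.055 0.057 0.059 0.061 0.063 0.065 0.067 0.069 0.071 0.073 0.075 0.077
 0.079]
```

View pics/w3.png

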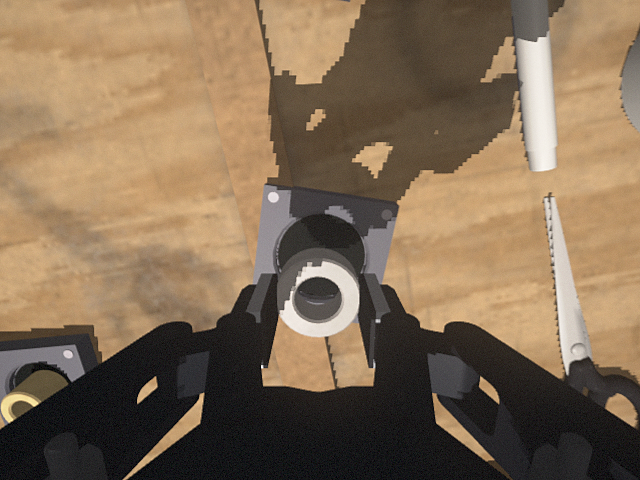

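The wide bushing is level over the medium pocket at (320,250). Lower and release.

```bash
python3 -m pendant '[[[0,0.0009,0.015,0,0,0,0.3],[0,0,0.02,0,0,0,0.3],[0,0,0.012,0,0,0,0.3],[0,0,0.006,0,0,0,0.3],[0,0,0,0,0,0,0.3],[0,0,0,0,0,0,0.3]]]'
python3 -m pendant '[[[0,0,0,0,0,0,0.5],[0,0,0,0,0,0,0.65],[0,0,0,0,0,0,0.7],[0,0,0,0,0,0,0.7],[0,0,-0.02,0,0,0,0.8],[0,0,-0.04,0,0,0,1],[0,0,-0.05,0,0,0,1],[0,0,-0.05,0,0,0,1],[0,0,0,0,0,0,1]]]'
python3 - <<'E'
from h import *
go(.432,.118,.13)
d=snap("wrist");P=cloud(d);Z=P[...,2]
q=P[(abs(P[...,0]-.663)<.026)&(abs(P[...,1]-.005)<.026)&(Z>.019)&(Z<.05)]
print(np.percentile(q[:,2],[10,50,90]),rect(q[:,:2]))
E
```

```text
t: 12.65
tcp_pos: [0.6641, 0.0049, 0.0329]
tool_rot: [0.709, 0.705, 0.0, 0.0]
force: [0.6, 0.1, -0.3]
finger_gap: 0.416
gripper_force: 35.3
t: 13.55
tcp_pos: [0.6686, 0.0044, 0.1693]
tool_rot: [0.709, 0.705, 0.004, 0.006]
force: [-0.7, -0.2, 1.0]
finger_gap: 1.0
gripper_force: 0.0
pos [0.6686 0.0044 0.1693] yaw 89.73 t 13.6 gap 1.0 F [-0.7 -0.2  1. ] total/0.8: [ 0.1407 -0.2971  0.0445] minrows 5.307236581647783
[0.02369706 0.02490579 0.02588925] (array([664.1,   5.5]), array([37.1, 37.6]), 0.8)
```

```bash
python3 -m pendant '[[[0.01,-0.02,0,0,0,0,1],[0.02,-0.042,0,0,0,0,1],[0.023,-0.05,0,0,0,0,1],[0.023,-0.05,0,0,0,0,1],[0.023,-0.05,0.01,0,0,0,1],[0.023,-0.045,0.015,0,0,0,1],[0.0187,-0.04,0.02,0,0,0,1],[0,0,0,0,0,0,1],[0,0,0,0,0,0,1],[0,0,0,0,0,0,1]]]'
python3 - <<'E'
from h import *
d=snap("wrist");P=cloud(d);Z=P[...,2]
near=(abs(P[...,0]-.432)<.04)&(abs(P[...,1]-.12)<.04)
q=P[near&(Z>.038)&(Z<.05)]; print(len(q),q.mean(0).round(4),rect(q[:,:2]))
go(.4323,.1182,.047)
E
```

```text
t: 14.6
tcp_pos: [0.4288, 0.1184, 0.1253]
tool_rot: [0.709, 0.705, 0.001, 0.001]
force: [0.2, 0.0, 0.6]
finger_gap: 1.004
gripper_force: 0.0
4022 [0.4324 0.1193 0.0451] (array([432.3, 118.2]), array([56.1, 55.9]), 51.8)
pos [0.429  0.1183 0.1254] yaw 89.67 t 14.7 gap 1.002 F [ 0.3  0.6 -0. ] total/0.8: [-0.0001  0.0039  0.098 ] minrows 1.568609056255636
```

```bash
python3 -m pendant '[[[0,0.0039,0.02,0,0,0,1],[0,0,0.025,0,0,0,1],[0,0,0.025,0,0,0,1],[0,0,0.02,0,0,0,1],[0,0,0.007,0,0,0,1],[0,0,0,0,0,0,0.8],[0,0,0,0,0,0,0.5],[0,0,0,0,0,0,0.5],[0,0,0,0,0,0,0.5],[0,0,0,0,0,0,0.5],[0,0,0,0,0,0,0.5]]]'
python3 -m pendant '[[[0,0,-0.005,0,0,0,0.5],[0,0,-0.01,0,0,0,0.5],[0,0,-0.02,0,0,0,0.5],[0,0,-0.03,0,0,0,0.5],[0,0,-0.035,0,0,0,0.5],[0,0,0,0,0,0,0.5],[0,0,0,0,0,0,0.5]]]'
python3 - <<'E'
from h import *
d=snap("wrist");cv2.imwrite("pics/w4.png",d["pixels"][:,:,::-1])
go(.4834,.3721,.08)
d=snap("side");P=cloud(d);Z=P[...,2]
near=(abs(P[...,0]-.432)<.08)&(abs(P[...,1]-.12)<.08)
q=P[near&(Z>.02)&(Z<.035)]; print(len(q),q.mean(0).round(4),rect(q[:,:2]))
E
```

```text
t: 15.75
tcp_pos: [0.4311, 0.1185, 0.0485]
tool_rot: [0.709, 0.705, 0.001, 0.001]
force: [0.1, -2.1, 7.1]
finger_gap: 0.631
gripper_force: 37.2
t: 16.45
tcp_pos: [0.4303, 0.1188, 0.1282]
tool_rot: [0.709, 0.705, 0.001, 0.001]
force: [0.3, -0.1, -1.8]
finger_gap: 0.626
gripper_force: 37.0
pos [0.4297 0.1187 0.1275] yaw 89.72 t 16.5 gap 0.63 F [-0.7 -1.1 -0.4] total/0.8: [0.3171 0.0656 0.0594] minrows 5.266827434194455
915 [0.4241 0.1134 0.024 ] (array([400.8, 111.9]), array([115.2,  93.3]), 15.3)
```

View pics/w4.png

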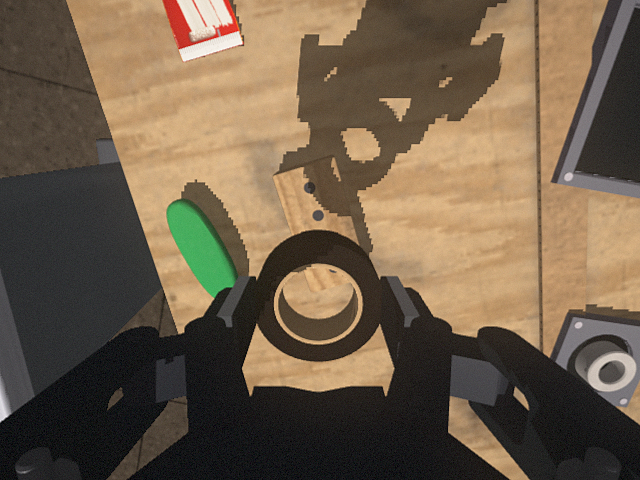

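The tape roll is held level, and the block has not moved, with its end edge still from (275,172) to (333,157). Carry it to nest_large.

```bash
python3 -m pendant '[[[0.02,0.004,0,0,0,0,0.5],[0.04,0.008,0,0,0,0,0.5],[0.055,0.011,0,0,0,0,0.5],[0.055,0.011,0,0,0,0,0.5],[0.055,0.011,0,0,0,0,0.5],[0.05,0.011,0,0,0,0,0.5],[0.0421,0.0096,0.01,0,0,0,0.5],[0,0,0.03,0,0,0,0.5],[0,0,0.0194,0,0,0,0.5],[0,0,0,0,0,0,0.5],[0,0,0,0,0,0,0.5]]]'
python3 - <<'E'
from h import *
go(.4834,.3721,.030)
d=snap("wrist");P=cloud(d);Z=P[...,2]
near=(abs(P[...,0]-.483)<.027)&(abs(P[...,1]-.372)<.05)
q=P[near&(Z>.06)&(Z<.094)];h,e=np.histogram(q[:,2],np.arange(.06,.095,.002));print(h,e.round(3))
near=(abs(P[...,0]-.483)<.07)&(abs(P[...,1]-.372)<.07)
cv2.imwrite("pics/w5.png",d["pixels"][:,:,::-1])
E
```

```text
t: 17.65
tcp_pos: [0.4831, 0.3716, 0.0787]
tool_rot: [0.709, 0.705, -0.001, -0.0]
force: [0.3, 0.3, 0.2]
finger_gap: 0.629
gripper_force: 37.0
pos [0.4831 0.3716 0.0787] yaw 89.7 t 17.6 gap 0.629 F [0.3 0.3 0.2] total/0.8: [0.0007 0.0005 0.0608] minrows 0.9731299239238559
[ 295  302  277  336  322  361  430 6358 1684   85   68   68   69   82
   92   83   95] [0.06  0.062 0.064 0.066 0.068 0.07  0.072 0.074 0.076 0.078 0.08  0.082
 0.084 0.086 0.088 0.09  0.092 0.094]
```

View pics/w5.png

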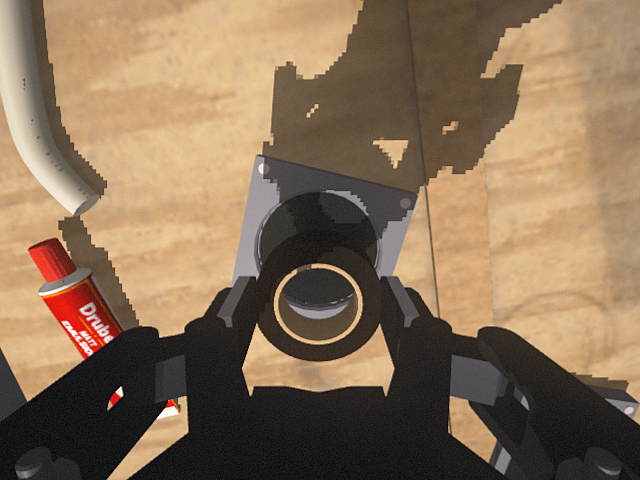

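The tape is level over the large pocket at (320,250), and the glue tube is well clear on the left. Lower and release.

```bash
python3 -m pendant '[[[0.0007,0.0005,0.015,0,0,0,0.5],[0,0,0.02,0,0,0,0.5],[0,0,0.016,0,0,0,0.5],[0,0,0.009,0,0,0,0.5],[0,0,0,0,0,0,0.5],[0,0,0,0,0,0,0.5]]]'
python3 -m pendant '[[[0,0,0,0,0,0,0.75],[0,0,0,0,0,0,0.85],[0,0,0,0,0,0,0.9],[0,0,0,0,0,0,0.9],[0,0,-0.02,0,0,0,0.9],[0,0,-0.04,0,0,0,1],[0,0,-0.05,0,0,0,1],[0,0,-0.05,0,0,0,1],[0,0,0,0,0,0,1]]]'
python3 - <<'E'
from h import *
d=snap("wrist");P=cloud(d);Z=P[...,2]
q=P[(abs(P[...,0]-.483)<.035)&(abs(P[...,1]-.372)<.035)&(Z>.021)&(Z<.05)]
print(np.percentile(q[:,2],[10,50,90]),rect(q[:,:2]))
d=snap("top");P=cloud(d);Z=P[...,2];im=d["pixels"].astype(int)
hole=(abs(P[...,0]-.42)<.09)&(abs(P[...,1]-.12)<.1)&(Z>.020)&(Z<.034)&(im[...,0]-im[...,1]>8)
m=cv2.morphologyEx(hole.astype(np.uint8),cv2.MORPH_OPEN,np.ones((3,3)))
for c in cv2.findContours(m,0,2)[0]:
    if cv2.contourArea(c)>300: print(cv2.contourArea(c),c.mean((0,1)),rect(ray(d,c[:,0],.026)[:,:2]))
go(.431,.118,.16)
cv2.imwrite("pics/t2.png",cv2.resize(d["pixels"][230:400,200:400,::-1],None,fx=3,fy=3))
E
```

```text
t: 18.3
tcp_pos: [0.4841, 0.3725, 0.0314]
tool_rot: [0.709, 0.705, -0.0, -0.0]
force: [0.6, -0.4, -0.7]
finger_gap: 0.631
gripper_force: 38.0
t: 19.2
tcp_pos: [0.488, 0.3747, 0.1673]
tool_rot: [0.709, 0.705, 0.007, 0.002]
force: [0.9, -0.0, 0.7]
finger_gap: 0.996
gripper_force: 0.0
[0.02625814 0.02733772 0.02825173] (array([484.3, 372.7]), array([55.7, 55.8]), 37.4)
1110.5 [343.35616438 304.05479452] (array([433.1, 124.6]), array([43.9, 89.8]), 16.4)
pos [0.4849 0.373  0.1623] yaw 89.72 t 19.3 gap 0.999 F [-0.2 -1.  -0.1] total/0.8: [-0.319  -0.0658  0.002 ] minrows 5.212257495476971
```

View pics/t2.png

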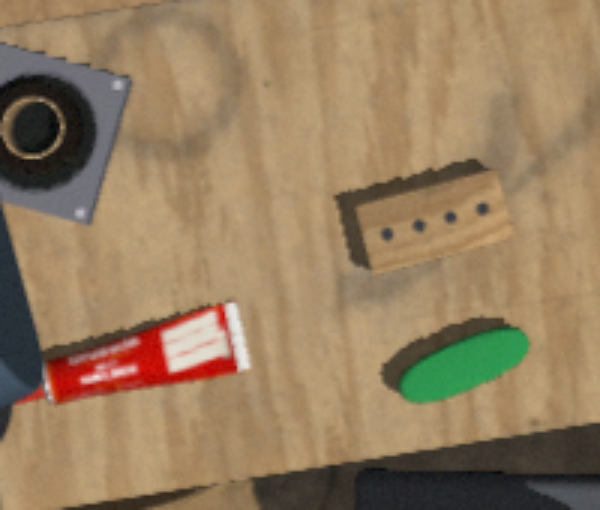

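The tape is nested at (0.4843,0.3727). The block is seen whole: centre (0.433,0.1246), 43.9×89.8 mm, turned +16.4°. A green oval stands beside it at crop (465,363), so I'll approach with the gripper only partly open.

```bash
python3 -m pendant '[[[-0.02,-0.004,0,0,0,0,1],[-0.04,-0.008,0,0,0,0,1],[-0.055,-0.011,0,0,0,0,0.75],[-0.055,-0.011,0,0,0,0,0.75],[-0.055,-0.011,0,0,0,0,0.75],[-0.05,-0.011,0,0,0,0,0.75],[-0.0358,-0.0073,0,0,0,0,0.75],[0,0,0,0,0,-0.8,0.75],[0,0,0.01,0,0,-0.8,0.75],[0,0,0.02,0,0,-0.83,0.75],[0,0,0.02,0,0,0,0.75],[0,0,0,0,0,0,0.75],[0,0,0,0,0,0,0.75]]]'
python3 - <<'E'
from h import *
go(.433,.1246,.023)
d=snap("wrist");P=cloud(d);Z=P[...,2]
m=((abs(P[...,0]-.433)<.06)&(abs(P[...,1]-.125)<.07)&(Z>.020)&(Z<.034)).astype(np.uint8)
m=cv2.morphologyEx(m,cv2.MORPH_OPEN,np.ones((3,3)))
c=max(cv2.findContours(m,0,2)[0],key=cv2.contourArea);print(rect(ray(d,c[:,0],.026)[:,:2]))
m=(abs(P[...,0]-.345)<.05)&(abs(P[...,1]-.11)<.06)&(d["pixels"][...,1]>d["pixels"][...,0].astype(int)+30);print("green",rect(P[m][:,:2]),np.percentile(P[m][:,2],[5,50,95]))
cv2.imwrite("pics/w6.png",d["pixels"][:,:,::-1])
E
```

```text
t: 20.6
tcp_pos: [0.4315, 0.1242, 0.1193]
tool_rot: [0.599, 0.801, -0.001, -0.001]
force: [-0.1, -0.4, 0.7]
finger_gap: 0.748
gripper_force: 0.0
pos [0.4315 0.1242 0.1193] yaw 106.41 t 20.6 gap 0.748 F [-0.1 -0.4  0.7] total/0.8: [-1.000e-04  2.300e-03  1.204e-01] minrows 1.926841778485091
(array([433.3, 125.6]), array([43.9, 90.3]), 16.4)
green (array([349.3, 101.4]), array([29.5, 92. ]), 24.1) [0.02191885 0.02344859 0.0245982 ]
```

View pics/w6.png

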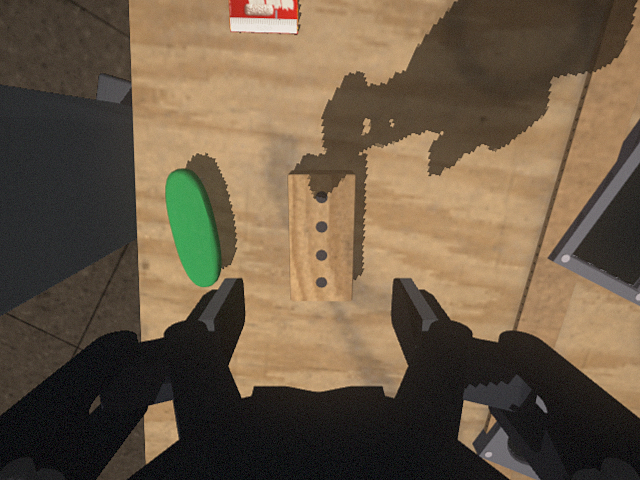

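The block is aligned with the jaws at (321,237) and the green item at (193,228) is clear of the fingers. Descend and grip.

```bash
python3 -m pendant '[[[0.001,0.0024,0.025,0,0,0,0.75],[0,0,0.03,0,0,0,0.75],[0,0,0.03,0,0,0,0.75],[0,0,0.025,0,0,0,0.75],[0,0,0.0104,0,0,0,0.75],[0,0,0,0,0,0,0.75],[0,0,0,0,0,0,0.4],[0,0,0,0,0,0,0.4],[0,0,0,0,0,0,0.4],[0,0,0,0,0,0,0.4],[0,0,0,0,0,0,0.4]]]' 60
python3 -m pendant '[[[0,0,-0.005,0,0,0,0.4],[0,0,-0.01,0,0,0,0.4],[0,0,-0.02,0,0,0,0.4],[0,0,-0.03,0,0,0,0.4],[0,0,-0.035,0,0,0,0.4],[0,0,0,0,0,0,0.4],[0,0,0,0,0,0,0.4]]]'
python3 - <<'E'
from h import *
go(.6495,.2088,.1)
d=snap("wrist");P=cloud(d);Z=P[...,2]
s=monitor.sense()["tcp_pos"]
q=P[(abs(P[...,0]-s[0])<.03)&(abs(P[...,1]-s[1]-.02)<.04)&(Z>.075)&(Z<.13)];h,e=np.histogram(q[:,2],np.arange(.076,.13,.003));print(h,e.round(3))
E
```

```text
t: 21.75
tcp_pos: [0.4345, 0.1256, 0.0248]
tool_rot: [0.599, 0.801, 0.001, 0.001]
force: [-0.6, 0.7, 7.0]
finger_gap: 0.493
gripper_force: 62.2
t: 22.45
tcp_pos: [0.4343, 0.1256, 0.1044]
tool_rot: [0.599, 0.801, 0.001, 0.001]
force: [-0.4, -0.4, -1.4]
finger_gap: 0.496
gripper_force: 61.3
pos [0.4343 0.1256 0.1044] yaw 106.42 t 22.4 gap 0.496 F [-0.4 -0.4 -1.4] total/0.8: [0.0238 0.2874 0.006 ] minrows 4.614623665588602
[    0     1    88    97   103   123   130   186   245  2409 14351   265
   275   299   321   344   336] [0.076 0.079 0.082 0.085 0.088 0.091 0.094 0.097 0.1   0.103 0.106 0.109
 0.112 0.115 0.118 0.121 0.124 0.127]
```

The block is held level. Carry it to nest_oblong and turn it by −26.3°.

```bash
python3 -m pendant '[[[0.002,0.02,0,0,0,0,0.4],[0.003,0.04,0,0,0,0,0.4],[0.004,0.05,0,0,0,0,0.4],[0.004,0.05,0,0,0,0,0.4],[0.004,0.05,0,0,0,0,0.4],[0.004,0.045,0,0,0,0,0.4],[0.0028,0.0324,0,0,0,0,0.4],[0,0,0,0,0,0.5,0.4],[0,0,0.01,0,0,0.9,0.4],[0,0,0.01,0,0,0.9,0.4],[0,0,0.01,0,0,0.9,0.4],[0,0,0,0,0,0.62,0.4],[0,0,0,0,0,0,0.4],[0,0,0,0,0,0,0.4]]]'
python3 - <<'E'
from h import *
go(.6495,.2088,.0325)
d=snap("wrist");P=cloud(d);Z=P[...,2];cv2.imwrite("pics/w7.png",d["pixels"][:,:,::-1])
q=P[(abs(P[...,0]-.65)<.03)&(abs(P[...,1]-.22)<.05)&(Z>.065)&(Z<.1)];h,e=np.histogram(q[:,2],np.arange(.065,.1,.002));z=e[h.argmax()]+.001;print("top",z)
m=((abs(Z-z)<.003)&(abs(P[...,0]-.65)<.08)).astype(np.uint8);m=cv2.morphologyEx(m,cv2.MORPH_OPEN,np.ones((5,5)))
c=max(cv2.findContours(m,0,2)[0],key=cv2.contourArea);print(rect(ray(d,c[:,0],z)[:,:2]))
E
```

```text
t: 23.9
tcp_pos: [0.6484, 0.2086, 0.0781]
tool_rot: [0.765, 0.644, -0.001, -0.001]
force: [0.1, 0.9, -1.5]
finger_gap: 0.499
gripper_force: 61.3
pos [0.6484 0.2086 0.0781] yaw 80.24 t 23.9 gap 0.499 F [ 0.1  0.9 -1.5] total/0.8: [0.0005 0.0014 0.057 ] minrows 0.9119879740425904
top 0.08000000000000002
(array([648.8, 211.3]), array([84.8, 54.3]), 80.3)
```

View pics/w7.png

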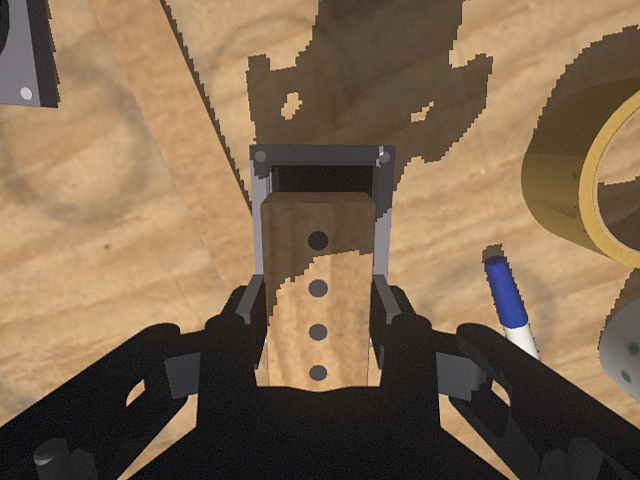

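The block is level and parallel to the oblong pocket (plate corners at (260,157) and (385,157)). Lower and release.

```bash
python3 -m pendant '[[[0.0003,0.0014,0.015,0,0,0,0.4],[0,0,0.02,0,0,0,0.4],[0,0,0.014,0,0,0,0.4],[0,0,0.0085,0,0,0,0.4],[0,0,0,0,0,0,0.4],[0,0,0,0,0,0,0.4]]]'
python3 -m pendant '[[[0,0,0,0,0,0,0.6],[0,0,0,0,0,0,0.7],[0,0,0,0,0,0,0.75],[0,0,0,0,0,0,0.75],[0,0,-0.02,0,0,0,0.75],[0,0,-0.04,0,0,0,0.85],[0,0,-0.05,0,0,0,1],[0,0,-0.05,0,0,0,1],[0,0,-0.03,0,0,0,1],[0,0,0,0,0,0,1],[0,0,0,0,0,0,1]]]'
python3 - <<'E'
from h import *
go(.6,.2,.2)
d=snap("wrist");P=cloud(d);Z=P[...,2]
def f(c,lo,hi,rx,ry):
    q=P[(abs(P[...,0]-c[0])<rx)&(abs(P[...,1]-c[1])<ry)&(Z>lo)&(Z<hi)]; print(np.percentile(q[:,2],[5,50,95]).round(4),rect(q[:,:2]),len(q))
f((.65,.209),.026,.05,.05,.07)
d=snap("side");P=cloud(d);Z=P[...,2]
f((.4803,-.087),.025,.05,.03,.03);f((.6628,.0055),.02,.05,.035,.035);f((.4834,.372),.022,.05,.045,.045)
im=d["pixels"].astype(int);cv2.imwrite("pics/end.png",d["pixels"][:,:,::-1])
E
```

```text
t: 24.55
tcp_pos: [0.6502, 0.2088, 0.0331]
tool_rot: [0.765, 0.644, -0.0, -0.0]
force: [0.3, 0.4, -1.3]
finger_gap: 0.496
gripper_force: 61.3
t: 25.65
tcp_pos: [0.6504, 0.2089, 0.187]
tool_rot: [0.765, 0.644, 0.001, 0.0]
force: [0.1, -0.6, -0.4]
finger_gap: 1.0
gripper_force: 0.0
pos [0.6504 0.2089 0.187 ] yaw 80.16 t 25.6 gap 1.0 F [ 0.1 -0.6 -0.4] total/0.8: [-0.0217 -0.0601 -0.0164] minrows 1.0559024149926426
[0.0339 0.0351 0.0362] (array([649.8, 209.1]), array([90.2, 44.1]), 80.3) 5452
[0.0255 0.0285 0.0307] (array([482.6, -91.6]), array([26.9, 27.7]), 49.1) 166
[0.0205 0.0225 0.0246] (array([664.4,   1.3]), array([39.2, 37.8]), 64.3) 221
[0.0225 0.0244 0.0265] (array([484.7, 369.4]), array([53.5, 63.2]), 2.3) 224
```

View pics/end.png

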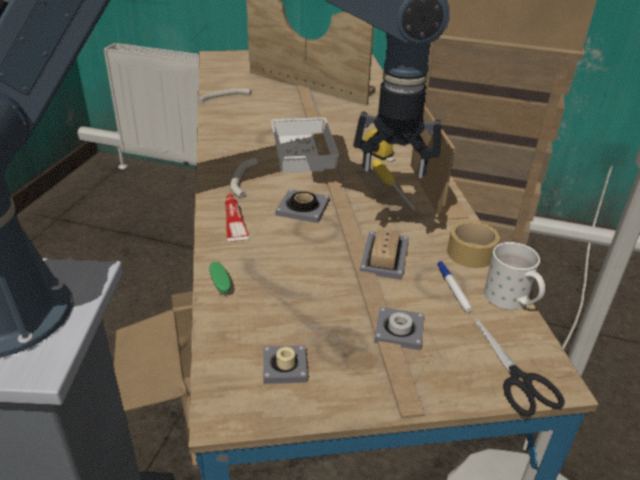

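The side view shows all four pieces flat in their nests: small bushing (286,358), wide bushing (400,322), tape (303,200) and block (384,252). The glue tube at (236,220) has not moved, and the gripper is clear.

```bash
python3 -c "
from station import job
print(job.sign_off())"
```

```text
the job is handed in; nothing more can be done
None
```

The stack was taken apart from the top down, all four pieces lie flat in their own nests within about 2 mm of centre by my measurements, the glue tube looks unmoved, and I handed the job in at about 26 s of robot time; no verdict came back.

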